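# Right the toppled sample bottle and run it into the scanner

### The job

The square white sample bottle has toppled over on the bench: stand it upright inside the yellow frame on the scanner's carriage, its flat sides square with the frame; set it down gently and let go. Then slide the carriage smoothly, with the bottle standing on it, all the way to its stop between the two white reader posts, and let go. Leave the beaker, the mortar and the amber jar alone.

Things in the scene. Friction and masses are not known exactly. Their poses are not given: they have to be found in the camera images.
- bottle: Closed white square bottle with blue patches and orange cap, about 350 g (varies), 130 mm tall: body 52 x 52 x 95 mm high, shoulder tapering to 108 mm, round cap 30 mm across from 108 to 130 mm. Centre of mass about 55 mm from base. Origin: centre of its underside; z from base to cap, x and y square to the flat sides. Starts lying on a flat side on the bench, origin 26 mm up.
- scanner: Fixed grey base on the bench, 90 mm wide (x), 430 mm long (y -160 to +270), 30 mm high. Origin: on the bench below the yellow frame's middle at carriage joint 0; z up; the carriage slides along local +y. Two white reader posts, 126 mm high, 22 (x) by 44 mm (y), stand at local y = +140 mm, x = -82 and +82 mm (142 mm free between them).
- nest (a point): Middle of the yellow frame, on the upper face of the carriage plate, 38 mm above the bench; z up, x and y parallel to the frame's sides and the scanner's x and y. The frame is 80 x 80 mm inside, painted on flat (no rim); the aluminium plate is 112 x 112 mm, rigid.
- red_grip (a point): Centre of the top face of the carriage's red upright grip: 26 mm wide along the scanner's x, 18 mm along its y, standing 52 mm above the carriage (top 90 mm above the bench), 115 mm from the frame's middle towards local -y, on a 40 mm wide arm of the carriage. Moves with the carriage.
- carriage (a joint): Carriage travel in m along the scanner's +y: 0 at the loading end, 0.140 against the hard stop, where the frame's middle is between the reader posts. It slides with about 3 N of friction plus a drag of 10 N per m/s, stays where it is left, and starts between 0 and 0.04.
- beaker: Glass beaker, 68 mm across, 90 mm high, standing; bystander. Origin: centre of its underside.
- mortar: White ceramic mortar bowl, 100 mm across, 55 mm high; bystander. Origin: centre of its underside.
- amber_jar: Amber jar with a black cap, 48 mm across, 85 mm high, standing; bystander. Origin: centre of its underside.

How it is judged:
On the way, in this order (a step that is already met when the one before it is completed fails the run):
1. the bottle stands upright in the yellow frame, square with it and let go, the carriage still at the loading end (angle between bottle's own z axis and vertical below 0.09 rad and horizontal distance between bottle and nest below 0.02 m and z of bottle in the frame of nest between -0.005 and 0.005 m and (angle between the x axis of bottle and the x axis of nest, either way round below 0.2 rad or angle between the x axis of bottle and the x axis of nest, either way round above 1.3708 rad) and value of joint carriage below 0.07 m and contact force between the fingers and bottle below 0.05 N and linear speed of bottle below 0.02 m/s), for 0.2 s.
2. the carriage is against its stop with the bottle standing on it (angle between bottle's own z axis and vertical below 0.09 rad and horizontal distance between bottle and nest below 0.02 m and z of bottle in the frame of nest between -0.005 and 0.005 m and (angle between the x axis of bottle and the x axis of nest, either way round below 0.2 rad or angle between the x axis of bottle and the x axis of nest, either way round above 1.3708 rad) and value of joint carriage above 0.136 m), for 0.2 s.
At the end, for the whole second after the job is handed in: The bottle stands upright (within 5 degrees) on the carriage, its base centre within 20 mm of the middle of the yellow frame, flat sides square with the frame within 11 degrees, at rest and released; the carriage is within 4 mm of its stop (all of step 2 and linear speed of bottle below 0.01 m/s and contact force between the arm and bottle below 0.05 N); the robot touches nothing.
It fails at once if the carriage is taken more than halfway before the bottle stands on it (value of joint carriage above 0.08 m and (angle between bottle's own z axis and vertical above 0.3 rad or horizontal distance between bottle and nest above 0.06 m)).
It fails at once if the carriage is slammed along (faster than 0.35 m/s) (velocity of joint carriage above 0.35 m/s).
It fails at once if the bottle is dropped (moves over 0.25 m/s with nothing holding or carrying it, a fall of about 3 mm) or banged on to the scanner (over 30 N) (contact force between bottle and scanner above 30 N or (linear speed of bottle above 0.25 m/s and contact force between the fingers and bottle below 0.05 N and velocity of joint carriage below 0.05 m/s)).
It fails at once if the beaker, the mortar or the amber jar is pushed (over 20 mm) or tipped (distance of any of beaker, mortar, amber_jar from where it was at the start of the episode above 0.02 m or angle between any of beaker, mortar, amber_jar's own z axis and vertical above 0.3 rad).
It also fails if it takes over 53 s, if anything falls off the work surface, if the arm or the gripper's body presses on something with over 40 N, if the wrist force passes 120 N, or if a joint passes its speed limit or range.

### The arm

A 6-joint arm with a two-finger parallel gripper is mounted at the origin on the work surface. World frame = base frame: x ahead of the robot, y to its left, z up, the work surface at z = 0. Lengths are in m, angles in rad, forces in N, time in s.
With the tool pointing down it reaches from about 0.35 to 1 m from the base axis. Payload 7.1 kg.
Tool frame: the origin (TCP) lies between the finger pads; the fingertips stand 22 mm ahead of it and the grasp point (between the pads) lies 3 mm ahead of it; x points along the fingers, y is the direction in which the jaws open and shut, and the axes are right-handed (so a half turn about x gives the same grasp; the last joint's range is limited). The gripper opens to 85 mm and grips with 20 to 120 N. Pads are 22 mm wide; open, the fingers measure 114 mm over their backs; the gripper's body (76 mm by 85 mm) begins 54 mm behind the grasp point. The pads swing forward as they close: fully open they stand 13 mm farther back than shut.
Start: joints at [1.118, 0.423, 1.63, -0, 1.089, -0.019], TCP at [0.263, 0.567, 0.253] pointing down, gripper open.
Joint ranges: [-3, 3], [-0.9, 2.11], [0.09, 2.58], [-1.31, 4.45], [0.11, 2.69], [-2.54, 2.54]. Speed limits (rad/s): [2.39, 2.39, 3.01, 3.14, 3.14, 3.14].

### API

Orientations are given as a rotation vector (axis times angle).
In Python, from rig import manip gives the robot as it stands. The module is installed in compiled form; this text tells all that it offers. Calls block until the motion is done:
- manip.move_to(position, orientation): joint-space move of the TCP to a pose.
- manip.servo_line(position, orientation=None, rate=0.15): straight line of the TCP; orientation=None keeps the orientation; rate is the mean speed in m/s.
- manip.set_joints(angles): joint-space move.
- manip.command_gripper(opening, f_grip=None): finger opening in m; f_grip is the grip in N (None keeps the last); returns when the fingers have stopped.
- manip.hold(seconds).
- manip.solve_ik(position, orientation): joint angles nearest the present ones, or None.
- manip.camera(name): name is "scene" or "top" or "wrist"; returns a dict with "image" (384x512x3 uint8, red, green, blue), "fx", "fy", "cx", "cy" (pixels), "cam_to_world" (4x4, takes a point from camera to world coordinates); the wrist camera has in their place "mount" (4x4, takes a point from camera to tool coordinates, whose origin is the TCP and whose axes are the tool frame's). Camera axes: x right, y down, z forward; pixel columns grow to the right and rows downward; lengths in m; the calibration is good to about 2 mm. A picture is of the moment at which its call begins: read the wrist's pose just before it. There is no depth.
A pose or a line that the arm cannot do raises manip.IKError and nothing moves.
- manip.sign_off(): hands the job in, once; it reports no verdict.
Readings, each from a call of its own:
- manip.get_time(): time.
- manip.get_joint_positions(): joint angles.
- manip.get_joint_vel(): joint speeds.
- manip.get_tau(): joint torques, N m.
- manip.get_position(): TCP position.
- manip.get_ee_rot(): TCP orientation.
- manip.get_contact_force(): force on the tool from outside, world axes, zero at the start.
- manip.get_torque(): the same for the moment, N m.
- manip.get_width(): finger opening in m.
Only numpy, scipy, OpenCV 4.12 (cv2) and the standard library are available. Lean on these libraries where they do the work, as an engineer would, in place of code of your own. Each camera call takes 0.05 s, during which the arm holds its last target. There are 200 camera calls.

## Working session

There is one attempt and no reset: what is moved stays moved. The work goes in short steps, each a Python script; the robot and the scene stay as the last script left them, time stands still between calls to the robot, and variables do not carry over. Pictures are saved under pics/ and viewed, about 8 in all and at most 12, crops included, and the job is handed in when it is done.

```bash
mkdir -p pics; python3 - <<'E'
from rig import manip
import cv2,numpy as np
for n in("top","scene"):
    c=manip.camera(n); cv2.imwrite(f"pics/{n}0.png",c["image"][:,:,::-1]); np.savez(f"pics/{n}0.npz",**c)
    print(n,c["fx"],c["fy"],c["cx"],c["cy"],np.round(c["cam_to_world"],3).tolist())
print(manip.get_ee_rot(),manip.get_position(),manip.get_time(),manip.get_width())
E
```

```text
top 397.86377923502994 397.86377923502994 259.58383672228 193.19544226075683 [[0.023, -0.997, 0.075, 0.482], [-0.999, -0.025, -0.024, -0.0], [0.026, -0.074, -0.997, 1.128], [0.0, 0.0, 0.0, 1.0]]
scene 412.59814125366483 412.59814125366483 256.38042278720405 196.17640951768868 [[0.173, 0.607, -0.775, 1.4], [0.985, -0.092, 0.148, -0.151], [0.019, -0.789, -0.614, 0.756], [0.0, 0.0, 0.0, 1.0]]
[ 0.33917867  1.54421991 -0.34130739] [0.26247302 0.56671582 0.2526234 ] 0.1 0.08535265648628179
```

View pics/top0.png

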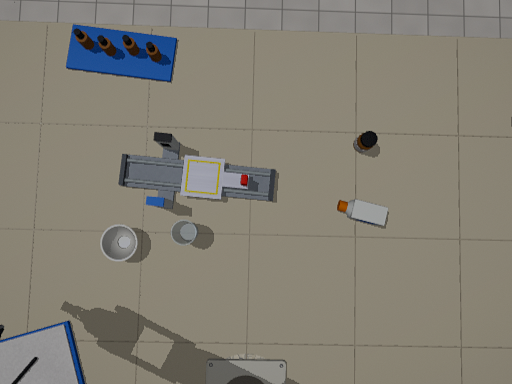

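View pics/scene0.png

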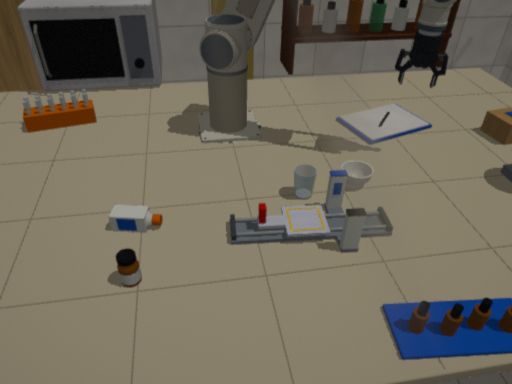

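The top view shows the bottle at about (365,211) with its cap to the left at (343,207). The frame is at (202,177), the red grip at (244,180), the jar at (367,140), the beaker at (185,232) and the mortar at (120,243). Next I'll measure these by mask.

```bash
cat > h.py <<'E'
import numpy as np,cv2
from scipy.spatial.transform import Rotation as R
def ray(c,uv,z,T=None):
    T=c["cam_to_world"] if T is None else T
    d=T[:3,:3]@np.array([(uv[0]-c["cx"])/c["fx"],(uv[1]-c["cy"])/c["fy"],1.]); o=T[:3,3]
    return o+d*(z-o[2])/d[2]
def blob(im,lo,hi,box):
    hsv=cv2.cvtColor(im,cv2.COLOR_RGB2HSV); m=cv2.inRange(hsv,lo,hi); k=np.zeros_like(m)
    x0,y0,x1,y1=box; k[y0:y1,x0:x1]=m[y0:y1,x0:x1]
    cs=cv2.findContours(k,cv2.RETR_EXTERNAL,cv2.CHAIN_APPROX_NONE)[0]
    return max(cs,key=cv2.contourArea)
def rect(ct,c,z,T=None):  # contour -> metric min-area rect on plane z
    p=np.array([ray(c,q[0],z,T)[:2] for q in ct],np.float32)
    return cv2.minAreaRect(p*1000)
E
python3 - <<'E'
from h import *
c=dict(np.load("pics/top0.npz")); im=c["image"]
hsv=cv2.cvtColor(im,cv2.COLOR_RGB2HSV)
for p in [(370,212),(343,207),(202,160),(187,178),(186,162),(244,180),(185,232),(300,220)]: print(p,hsv[p[1],p[0]])
Y=blob(im,(20,80,100),(35,255,255),(170,145,235,205)); print("frame",rect(Y,c,.038))
Rr=blob(im,(0,150,90),(8,255,255),(225,165,265,195)); print("red",rect(Rr,c,.09))
W=blob(im,(0,0,170),(180,40,255),(335,190,400,235)); print("bottle",rect(W,c,.052))
O=blob(im,(0,150,80),(20,255,255),(330,190,360,225)); print("cap",rect(O,c,.035))
for n,p,z in [("beaker",(185,232),.09),("mortar",(120,243),.055),("jar",(370,138),.085)]: print(n,ray(c,p,z))
E
```

```text
(370, 212) [ 75   3 159]
(343, 207) [ 15 255 150]
(202, 160) [  8   6 159]
(187, 178) [ 27 167 166]
(186, 162) [118  25 174]
(244, 180) [  2 230 154]
(185, 232) [ 90  12 133]
(300, 220) [ 21  38 141]
frame ((605.9270629882812, 132.25802612304688), (90.28191375732422, 89.06380462646484), 85.77722930908203)
red ((596.4913940429688, 16.48483657836914), (21.092811584472656, 15.72274398803711), 1.4685546159744263)Traceback (most recent call last):
  File "<stdin>", line 7, in <module>
  File "h.py", line 11, in blob
    return max(cs,key=cv2.contourArea)
ValueError: max() iterable argument is empty
```

```bash
python3 - <<'E'
from h import *
c=dict(np.load("pics/top0.npz")); im=c["image"]
W=blob(im,(0,0,148),(180,22,255),(345,190,400,235)); print("bottle",rect(W,c,.052))
O=blob(im,(0,150,80),(20,255,255),(330,190,360,225)); print("cap",rect(O,c,.03))
for n,p,z in [("beaker",(185,232),.09),("mortar",(120,243),.055),("jar",(370,138),.085),("base-",(275,184),.03),("base+",(122,169),.03),("post",(163,138),.126)]: print(n,ray(c,p,z).round(3))
from rig import manip
w=manip.camera("wrist");print(np.round(w["mount"],3).tolist(),w["fx"])
# IK checks
def tool(xd,yd):
    xd=np.array(xd)/np.linalg.norm(xd);yd=np.array(yd)/np.linalg.norm(yd);return R.from_matrix(np.c_[xd,yd,np.cross(xd,yd)]).as_rotvec()
yaw=-.077;sx=np.array([np.cos(yaw),np.sin(yaw),0]);sy=np.array([-np.sin(yaw),np.cos(yaw),0])
for th in (0,20,30,40):
  t=np.radians(th)
  for nm,c_,j in (("from-x",sx,sy),("from-y",sy,sx),("from+x",-sx,sy)):
    for s in (1,-1):
      xd=np.cos(t)*c_-np.sin(t)*np.array([0,0,1]); q=manip.solve_ik([.606,.132,.10],tool(xd,s*j)); print(th,nm,s,None if q is None else np.round(q,2))
E
```

```text
bottle ((519.472900390625, -326.16839599609375), (91.76858520507812, 47.7779655456543), 76.91536712646484)
cap ((535.5512084960938, -256.49609375), (25.61863136291504, 27.610095977783203), 75.45005798339844)
beaker [0.455 0.165 0.09 ]
mortar [0.421 0.342 0.055]
jar [ 0.716 -0.318  0.085]
base- [ 0.591 -0.069  0.03 ]
base+ [0.622 0.354 0.03 ]
post [0.692 0.224 0.126]
[[-0.001, -0.281, 0.96, -0.121], [1.0, 0.0, 0.001, 0.0], [-0.001, 0.96, 0.281, -0.071], [0.0, 0.0, 0.0, 1.0]] 326.66545477129563
0 from-x 1 [0.4  1.09 2.18 3.63 1.68 1.63]
0 from-x -1 [ 0.4   1.09  2.18  3.63  1.68 -1.51]
0 from-y 1 [-0.26  1.08  1.69  1.4   1.64 -1.2 ]
0 from-y -1 [-0.26  1.08  1.69  1.4   1.64  1.94]
0 from+x 1 [ 0.11  1.32  0.88  0.31  2.48 -1.32]
0 from+x -1 [0.11 1.32 0.88 0.31 2.48 1.82]
20 from-x 1 [0.38 0.85 2.23 3.61 1.16 1.54]
20 from-x -1 [ 0.38  0.85  2.23  3.61  1.16 -1.6 ]
20 from-y 1 [-0.24  0.9   1.75  1.27  1.34 -1.08]
20 from-y -1 [-0.24  0.9   1.75  1.27  1.34  2.06]
20 from+x 1 [ 0.11  1.17  1.    0.22  2.18 -1.38]
20 from+x -1 [0.11 1.17 1.   0.22 2.18 1.76]
30 from-x 1 [0.36 0.73 2.21 3.64 0.87 1.46]
30 from-x -1 [ 0.36  0.73  2.21  3.64  0.87 -1.68]
30 from-y 1 [-0.2   0.82  1.77  1.18  1.19 -0.99]
30 from-y -1 [-0.2   0.82  1.77  1.18  1.19  2.16]
30 from+x 1 [ 0.12  1.08  1.09  0.19  2.   -1.39]
30 from+x -1 [0.12 1.08 1.09 0.19 2.   1.75]
40 from-x 1 [0.33 0.64 2.17 3.73 0.58 1.34]
40 from-x -1 [ 0.33  0.64  2.17  3.73  0.58 -1.81]
40 from-y 1 [-0.16  0.75  1.79  1.07  1.05 -0.87]
40 from-y -1 [-0.16  0.75  1.79  1.07  1.05  2.28]
40 from+x 1 [ 0.13  1.    1.18  0.16  1.83 -1.4 ]
40 from+x -1 [0.13 1.   1.18 0.16 1.83 1.74]
```

Measurements are consistent: the cap and body both give the base at (0.509,-0.372), and frame to grip is 116 mm. I'll grip with the tool tilted 30° towards the base, so that when the bottle is upright the tool points 30° down and clears the red grip.

```bash
cat >> h.py <<'E'
th=np.radians(30); Z=np.array([0,0,1.])
def tool(a,p,t=th):  # bottle axis a, perpendicular p the tool points along
    x=np.cos(t)*p-np.sin(t)*a; y=np.cross(p,a); return np.c_[x,y,np.cross(x,y)]
rv=lambda M:R.from_matrix(M).as_rotvec()
ang=np.radians(76.7); C=np.array([np.cos(ang),np.sin(ang),0]); B=np.array([.5087,-.3725,.026])
yaw=-.078; sx=np.array([np.cos(yaw),np.sin(yaw),0]); sy=np.array([-np.sin(yaw),np.cos(yaw),0]); N=np.array([.606,.132,.038])
P=tool(C,-Z); Ppos=B+C*.065+Z*.005
# TCP in bottle coords (a, p): 65 along axis, -5 along p
F=tool(Z,sy); Fpos=N+Z*.065-sy*.005
E
python3 - <<'E'
from h import *
from rig import manip
pre=Ppos-P[:,0]*.12
for p,o in ((pre,P),(Ppos,P),(Ppos+Z*.2,P),(Fpos+Z*.1,F),(Fpos,F)): print(np.round(manip.solve_ik(p,rv(o)),2))
manip.command_gripper(.085,60)
manip.move_to(pre,rv(P))
w=manip.camera("wrist"); cv2.imwrite("pics/w1.png",w["image"][:,:,::-1])
p,o=manip.get_position(),manip.get_ee_rot(); print(p,pre,manip.get_time())
T=np.eye(4);T[:3,:3]=R.from_rotvec(o).as_matrix();T[:3,3]=p;T=T@w["mount"]
im=w["image"]
Ob=blob(im,(3,150,80),(20,255,255),(0,0,512,384)); print("cap",rect(Ob,w,.03,T))
W=blob(im,(0,0,148),(180,22,255),(0,0,512,384)); print("body",rect(W,w,.052,T),cv2.boundingRect(W))
E
```

```text
[-0.22  0.58  1.81 -0.7   0.89  0.5 ]
[-0.32  0.75  1.82 -0.86  0.72  0.61]
[-0.32  0.44  1.77 -0.64  0.99  0.28]
[-0.21  0.65  1.78  1.12  1.26 -0.83]
[-0.21  0.82  1.77  1.17  1.2  -0.98]
[ 0.53783066 -0.25028854  0.13504376] [ 0.53745622 -0.25085264  0.13492305] 3.475
cap ((535.7327270507812, -254.9693603515625), (40.233280181884766, 28.46823501586914), 76.85975646972656)
body ((515.9216918945312, -339.5753173828125), (60.787315368652344, 50.47045135498047), 76.77095031738281) (214, 215, 67, 46)
```

View pics/w1.png

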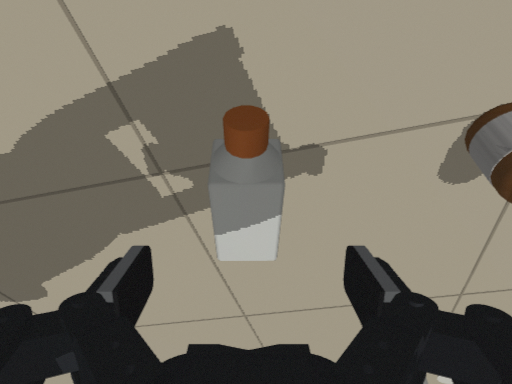

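The wrist view shows the bottle centred between the open jaws, cap at (247,130) and base edge at row 261. Its angle agrees to 0.1° and the base to 3 mm, so I'll average the two base estimates, grasp and lift.

```bash
sed -i 's/B=np.array(\[.5087,-.3725,.026\])/B=np.array([.509,-.371,.026])/' h.py
python3 - <<'E'
from h import *
from rig import manip
manip.servo_line(Ppos,rv(P),rate=.12)
print(manip.get_contact_force())
print(manip.command_gripper(.04,60),manip.get_width(),manip.get_contact_force(),manip.get_position()-Ppos)
manip.servo_line(Ppos+Z*.2,rv(P),rate=.12)
print(manip.get_width(),manip.get_contact_force())
manip.move_to(Fpos+Z*.1,rv(F))
print(manip.get_time(),manip.get_position()-Fpos,manip.get_joint_positions().round(2),manip.get_width(),manip.get_contact_force())
a=manip.camera("scene")["image"];b=manip.camera("top")["image"]
cv2.imwrite("pics/s2.png",np.vstack([cv2.resize(a[90:290,200:440],(480,400)),cv2.resize(b[110:260,130:310],(480,200*2))])[:,:,::-1][:600] if 0 else np.hstack([cv2.resize(a[90:290,200:440],(400,333)),cv2.resize(b[110:260,130:310],(400,333))])[:,:,::-1])
E
```

```text
[-0.20694751  0.08703168  0.69379454]
False 0.05103770189227669 [0.23261851 3.28831757 5.99874141] [0.00046992 0.0002009  0.00075855]
0.051430322996030245 [ 0.05459014  0.57631885 -2.7692257 ]
8.4833 [-0.00012153 -0.00026169  0.09977304] [-0.21  0.65  1.78  1.12  1.26 -0.83] 0.05135402114606162 [ 0.33052352  0.51495081 -2.02193337]
```

View pics/s2.png

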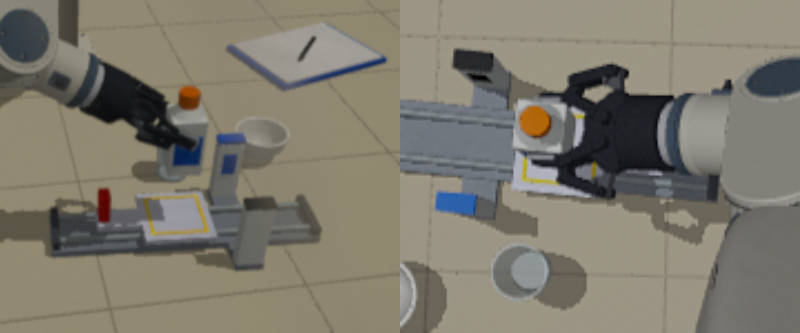

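The bottle is upright over the frame; in the top view its cap is at about (190.8,164.5). I'll check the cap position, then set the bottle down with force feedback.

```bash
python3 - <<'E'
from h import *
from rig import manip
c=manip.camera("top"); O=blob(c["image"],(5,150,80),(20,255,255),(170,140,215,190)); (u,v),r=cv2.minEnclosingCircle(O)
print("cap",(u,v),r,ray(c,(u,v),.268).round(4))
manip.servo_line(Fpos+Z*.008,rv(F),rate=.08); manip.hold(.2)
f0=manip.get_contact_force(); print(f0)
for k in range(14):
    manip.servo_line(Fpos+Z*(.007-.001*k),rv(F),rate=.02); 
    f=manip.get_contact_force()-f0
    if f[2]>2.5: break
print(k,f,manip.get_position()-Fpos,manip.get_torque(),manip.get_time())
E
```

```text
cap (190.5, 164.5) 7.106435298919678 [0.6055 0.1305 0.268 ]
[-0.81705628 -0.6458294  -1.77079803]
6 [-2.37611787 -0.15965076  8.16879934] [7.40228482e-05 1.46065024e-04 1.97092435e-03] [0.15040014 0.11303651 0.16412752] 11.8833
```

```bash
python3 - <<'E'
from h import *
from rig import manip
manip.servo_line(Fpos+Z*.0016,rv(F),rate=.02); print(manip.get_contact_force())
manip.command_gripper(.072); print(manip.get_width(),manip.get_contact_force())
manip.hold(.3)
p=manip.get_position(); manip.servo_line(p-F[:,0]*.13,rv(F),rate=.1)
print(manip.get_time(),manip.get_contact_force())
manip.servo_line(manip.get_position()+Z*.08-sy*.04,rv(F),rate=.15)
c=manip.camera("top");s=manip.camera("scene")["image"];b=c["image"]; np.savez("pics/top3.npz",**c)
O=blob(b,(5,150,80),(20,255,255),(170,140,215,190)); (u,v),r=cv2.minEnclosingCircle(O); print("cap",ray(c,(u,v),.168))
try: Rr=blob(b,(0,150,90),(4,255,255),(225,165,265,195)); print("red",rect(Rr,c,.09))
except Exception as e: print(e)
cv2.imwrite("pics/s3.png",np.hstack([cv2.resize(s[90:290,200:440],(400,333)),cv2.resize(b[110:260,130:310],(400,333))])[:,:,::-1])
E
```

```text
[-1.83844798 -0.86088916  3.21048979]
0.07194637885157407 [ 0.85438168 -0.70491183  0.35773372]
14.2167 [-0.30313018 -0.05673467 -0.09001271]
cap [0.60498345 0.13135769 0.168     ]
red ((595.1766967773438, 16.453838348388672), (23.725271224975586, 15.723852157592773), 1.4551904201507568)
```

View pics/s3.png

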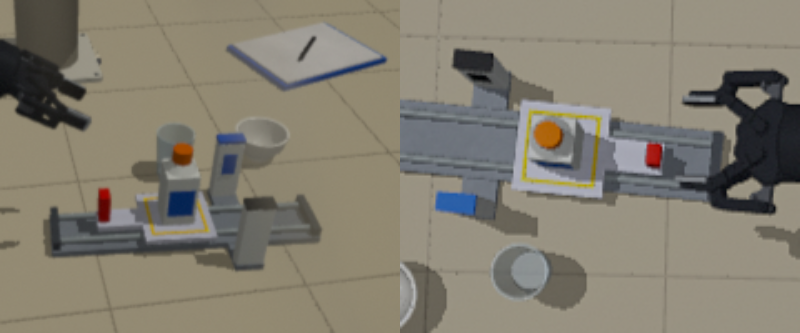

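The bottle stands centred in the frame (cap within 1 mm) and square, with the gripper clear. Next I'll grip the red grip from above, slide it gently, and use force to find the stop.

```bash
python3 - <<'E'
from h import *
from rig import manip
M=np.c_[-Z,-sx,sy]; G=np.array([.5958,.0165,.076])
for a in (G,G+Z*.1,G+sy*.105): print(np.round(manip.solve_ik(a,rv(M)),2))
manip.move_to(G+Z*.1,rv(M)); manip.servo_line(G,rv(M),rate=.1)
print("down",manip.get_contact_force())
manip.command_gripper(.015,30); manip.hold(.2); f0=manip.get_contact_force(); print(manip.get_width(),f0,manip.get_time())
d=.08; manip.servo_line(G+sy*d,rv(M),rate=.04)
f=manip.get_contact_force(); print(d,(f-f0)@sy,manip.get_position()-G-sy*d)
while d<.155:
    d+=.002; manip.servo_line(G+sy*d,rv(M),rate=.02); f=manip.get_contact_force()
    print(round(d,3),round((f-f0)@sy,1),round((manip.get_position()-G)@sy,4))
    if (f-f0)@sy<-14: break
manip.hold(.2); print(manip.get_contact_force(),manip.get_time())
c=manip.camera("top");s=manip.camera("scene")["image"];b=c["image"]
Rr=blob(b,(5,150,80),(20,255,255),(130,140,200,190)); (u,v),r=cv2.minEnclosingCircle(Rr); print("cap",ray(c,(u,v),.168))
cv2.imwrite("pics/s4.png",np.hstack([cv2.resize(s[90:290,200:440],(400,333)),cv2.resize(b[110:260,100:280],(400,333))])[:,:,::-1])
E
```

```text
Traceback (most recent call last):
TypeError: unsupported operand type(s) for *: 'NoneType' and 'float'
```

```bash
python3 - <<'E'
from h import *
from rig import manip
G=np.array([.5958,.0165,.076])
for t in (40,50,60,75,90):
  for s in (1,-1):
    M=tool(Z,sy,np.radians(t)); M=M*np.array([1,s,s])
    print(t,s,[None if q is None else np.round(q,2).tolist() for q in (manip.solve_ik(a,rv(M)) for a in (G,G+Z*.1,G+sy*.11))])
E
```

```text
40 1 [[-0.35, 0.81, 1.75, 0.95, 1.14, -0.94], [-0.35, 0.64, 1.75, 0.9, 1.23, -0.8], [-0.17, 0.79, 1.79, 1.09, 1.04, -0.91]]
40 -1 [[-0.35, 0.81, 1.75, 0.95, 1.14, 2.2], [-0.35, 0.64, 1.75, 0.9, 1.23, 2.34], [-0.17, 0.79, 1.79, 1.09, 1.04, 2.23]]
50 1 [[-0.29, 0.74, 1.77, 0.84, 1.0, -0.82], [-0.29, 0.58, 1.76, 0.77, 1.12, -0.68], [-0.11, 0.73, 1.79, 0.95, 0.91, -0.75]]
50 -1 [[-0.29, 0.74, 1.77, 0.84, 1.0, 2.32], [-0.29, 0.58, 1.76, 0.77, 1.12, 2.46], [-0.11, 0.73, 1.79, 0.95, 0.91, 2.39]]
60 1 [[-0.23, 0.69, 1.78, 0.69, 0.88, -0.66], [-0.23, 0.53, 1.76, 0.62, 1.02, -0.52], [-0.04, 0.69, 1.79, 0.77, 0.8, -0.55]]
60 -1 [[-0.23, 0.69, 1.78, 0.69, 0.88, 2.48], None, None]
75 1 [[-0.11, 0.64, 1.79, 0.39, 0.76, -0.33], [-0.11, 0.49, 1.76, 0.33, 0.93, -0.24], [0.07, 0.65, 1.77, 0.4, 0.72, -0.15]]
75 -1 [None, None, None]
90 1 [[0.01, 0.63, 1.78, 0.0, 0.73, 0.09], [0.01, 0.48, 1.75, 0.0, 0.91, 0.09], [0.19, 0.65, 1.73, 0.0, 0.76, 0.26]]
90 -1 [None, None, None]
```

```bash
python3 - <<'E'
from h import *
from rig import manip
M=tool(Z,sy,np.radians(50)); G=np.array([.5958,.0165,.076])-M[:,0]*.003
manip.move_to(G-M[:,0]*.1,rv(M)); manip.servo_line(G,rv(M),rate=.1)
print("down",manip.get_contact_force())
manip.command_gripper(.015,30); manip.hold(.2); f0=manip.get_contact_force(); print(manip.get_width(),f0,manip.get_time())
d=.08; manip.servo_line(G+sy*d,rv(M),rate=.04)
f=manip.get_contact_force(); print(d,(f-f0)@sy,manip.get_position()-G-sy*d)
while d<.155:
    d+=.002; manip.servo_line(G+sy*d,rv(M),rate=.02); f=manip.get_contact_force()
    print(round(d,3),round((f-f0)@sy,1),round((manip.get_position()-G)@sy,4))
    if (f-f0)@sy<-14: break
manip.hold(.2); print(manip.get_contact_force(),manip.get_time())
c=manip.camera("top");s=manip.camera("scene")["image"];b=c["image"]
cv2.imwrite("pics/s4.png",np.hstack([cv2.resize(s[90:290,200:440],(400,333)),cv2.resize(b[110:260,100:280],(400,333))])[:,:,::-1])
E
```

```text
down [0.91652143 0.22988951 0.17394062]
0.025582704298762818 [-1.03128326 -3.22021335  4.58052016] 17.3583
0.08 1.4434356097770527 [8.94700337e-05 1.01890918e-04 3.48349698e-04]
0.082 2.0 0.0822
0.084 1.3 0.0842
0.086 1.9 0.0862
0.088 2.1 0.0882
0.09 3.2 0.0902
0.092 2.9 0.0923
0.094 2.1 0.0943
0.096 3.3 0.0963
0.098 2.1 0.0983
0.1 0.1 0.1
0.102 -13.0 0.1001
0.104 -28.3 0.1002
[-11.00753092 -29.55204588  17.03638897] 22.7083
```

View pics/s4.png

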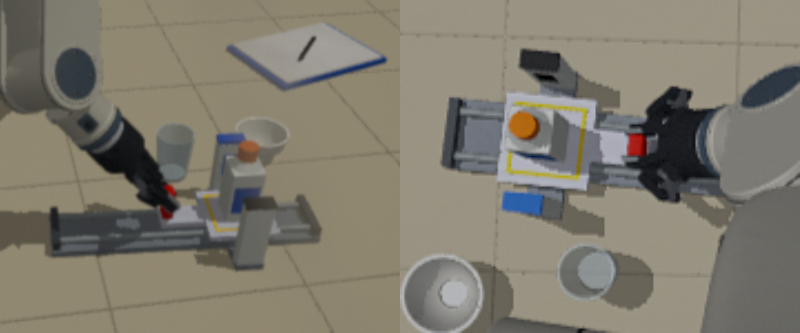

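The hard stop was felt at 0.100 m of travel, and the bottle still stands between the posts. Next: ease off the push, open, withdraw and check.

```bash
python3 - <<'E'
from h import *
from rig import manip
M=tool(Z,sy,np.radians(50)); G=np.array([.5958,.0165,.076])-M[:,0]*.003
manip.servo_line(G+sy*.1005,rv(M),rate=.02); print(manip.get_contact_force())
manip.command_gripper(.06); manip.hold(.2)
manip.servo_line(manip.get_position()-M[:,0]*.13,rv(M),rate=.1); manip.hold(.3)
print(manip.get_contact_force(),manip.get_time())
c=manip.camera("top");s=manip.camera("scene")["image"];b=c["image"]
O=blob(b,(5,150,80),(20,255,255),(130,140,200,190)); (u,v),r=cv2.minEnclosingCircle(O); print("cap",ray(c,(u,v),.168))
try:
  Y=blob(b,(20,80,100),(35,255,255),(110,140,200,205)); print("frame",rect(Y,c,.038),"expected",N+sy*.1)
  Rr=blob(b,(0,150,90),(4,255,255),(185,160,240,195)); print("red",rect(Rr,c,.09))
except Exception as e: print(e)
cv2.imwrite("pics/s5.png",np.hstack([cv2.resize(s[90:290,200:440],(400,333)),cv2.resize(b[110:260,100:280],(400,333))])[:,:,::-1])
E
```

```text
[-4.18452017 -9.10625515  9.32748603]
[-0.31641838  0.50501222 -0.29381559] 25.5083
cap [0.61271337 0.22968089 0.168     ]
frame ((613.5912475585938, 232.4580535888672), (90.22273254394531, 89.18067169189453), 85.69134521484375) expected [0.61379209 0.23169595 0.038     ]
red ((603.1218872070312, 116.12899780273438), (23.701637268066406, 15.67966365814209), 1.5140587091445923)
```

View pics/s5.png

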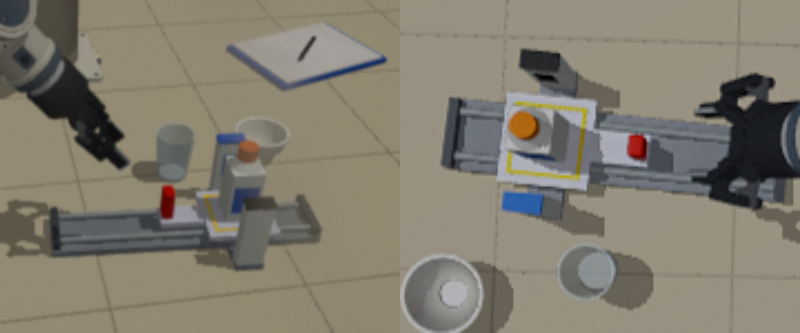

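The bottle is upright, about 3 mm from the frame's middle by its cap. The carriage is at its stop and the gripper is clear, so I'm handing in.

```bash
python3 -c "
from rig import manip
manip.sign_off()"
```

```text
the job is handed in; nothing more can be done
```

The bottle stands upright in the yellow frame, square with it, and the carriage is at its stop between the reader posts. I handed the job in with about 25.5 s on the robot's clock; no verdict is reported.

- **Placing:** I gripped the toppled bottle by its flat sides, turned it upright and set it down with about 8 N of added force at contact. After release, its cap was within about 1 mm of the frame's middle.
- **Sliding:** I moved the carriage by the red grip at a mean speed of about 0.04 m/s. It met the hard stop after 0.100 m, where the push rose to about 28 N.
- **Last checks:** The cap was about 3 mm from the frame's middle. The frame and red grip had each moved about 100 mm, which matches the travel felt. The gripper was clear, with about 0.7 N left on the force reading. In the pictures the beaker and mortar look untouched; the jar was outside the last crops, but the arm stayed clear of it.
- **Failed or disagreed:**
    - My first tool orientation for holding the red grip was out of reach. Nothing moved, and I used a tilted one instead.
    - The two views of the lying bottle's base differed by about 3 mm, so I averaged them. Contact on the carriage then came 1–2 mm higher than planned.

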